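Load the unit-dose blister sealer with its isolator off, then switch it back on

TASK

The blister sealer was left switched on with its shuttle pulled out. Turn its red isolator handle to off, lay the blister card flat in the shuttle's nest with its notched corner at the yellow key block so that it drops fully in, push the shuttle fully home, and only then turn the isolator back to on. Leave the other things on the counter where they stand.

Things in the scene. Friction and masses are not known exactly. Their poses are not given: they have to be found in the camera images.
- sealer: Blister sealer fixed to the worktop, 122 x 250 mm: white head (120 x 120 mm, 84 mm tall) at its -y end, low bed at its +y end with the shuttle. The head's +y face with the tunnel mouth is at y = 0. Origin on the worktop; x points away from the robot, y to its left, z up (yaw within about 0.13 rad).
- isolator (a joint): Red isolator handle on the yellow plate on the head, about the vertical: 0 = on (white pointer to the green dot, sealer's +x), 1.571 = off (pointer to the black dot, sealer's +y), growing anticlockwise from above. A toggle spring (up to 0.2 N m, over-centre at 0.785) snaps it to the nearer end. Starts at on.
- isolator_grip (a point): Point on the isolator's axis, half way up its bar handle, 110 mm above the worktop. The bar is 58 mm long along this frame's x (pointer at +x), 14 mm thick along y, from 13 mm below to 11 mm above this point; below it is the plate, 18 to 23 mm under this point.
- shuttle (a joint): Shuttle slide, m: 0 = fully home in the head, 0.115 = fully out (starts 0.100 to 0.115 out). It moves along the sealer's y, needs about 2 N and stays where left.
- nest (a point): Centre of the nest on the aluminium shuttle, at the ledge carrying the card's flange, 33 mm above the worktop; axes as the sealer's. 57 x 87 mm (x, y) between rims 6 mm wide, 7 mm above the ledge, rounded on top. Long sides open for fingers from y = -20 to 20 mm, down to the sled (78 mm wide) 12 mm below the ledge. Yellow key block in the +x +y corner.
- shuttle_handle (a point): Top centre of the shuttle's black handle, 74.5 mm above the worktop, at the nest's y = +87.5 mm: an upright tab 56 mm wide (x), 10 mm thick (y), 36 mm tall, on two short stems 20 mm off the white end plate (86 mm wide, 48 mm tall). Its outer face, y = +5 mm from this point, may be pushed towards -y.
- blister_card: Rigid blister card, blue with silver face, 54 x 84 mm (x, y), 30 g. Origin at the centre of the pockets' underside; pockets (34 x 57 mm in all) z = 0 to 7 mm, flange with the outline 7 to 11 mm. 10 mm square notch at the +x +y corner. Seated: axes as the nest's, origin 7 mm under the nest point. Starts pockets down on the worktop, left or right of the sealer.
- carton: Bystander: the flat white and green carton; leave it. Origin at the centre of its underside as it stands or lies. 56 x 96 x 28 mm.
- infusion_bottle: Bystander: the infusion bottle; leave it. Origin at the centre of its underside as it stands or lies. 65 mm wide, 182 mm tall.
- pill_jar: Bystander: the orange pill jar; leave it. Origin at the centre of its underside as it stands or lies. 47 mm wide, 76 mm tall.
- purple_vial: Bystander: the purple-capped vial beside the sealer; leave it. Origin at the centre of its underside as it stands or lies. 26 mm wide, 57 mm tall.
- purple_vial_2: Bystander: the purple-capped vial at the counter's right end; leave it. Origin at the centre of its underside as it stands or lies. 26 mm wide, 57 mm tall.
- empty_cup: Bystander: the clear medicine cup; leave it. Origin at the centre of its underside as it stands or lies. 39 mm wide, 37 mm tall.
- tall_carton: Bystander: the upright carton; leave it. Origin at the centre of its underside as it stands or lies. 42 x 62 x 85 mm.
- blue_vial: Bystander: the blue-capped vial; leave it. Origin at the centre of its underside as it stands or lies. 24 mm wide, 50 mm tall.

How it is judged:
By the outcome, as a careful person would: the job done as asked, in the order asked, and still so for the second after the job is handed in, with the robot touching nothing.
It also fails if it takes over 72 s, if anything falls off the work surface, if the arm or the gripper's body presses on something with over 40 N, if the wrist force passes 120 N, or if a joint passes its speed limit or range.

ROBOT

A 6-joint arm with a two-finger parallel gripper is mounted at the origin on a cart in front of the work surface, level with it; the furniture and walls round the work are solid. World frame = base frame: x ahead of the robot, y to its left, z up, the work surface at z = 0. Lengths are in m, angles in rad, forces in N, time in s.
With the tool pointing down it reaches from about 0.25 to 0.725 m from the base axis. Payload 4 kg.
Tool frame: the origin (TCP) lies at the very end of the fingers, on their centre line; the grasp point (between the pads) lies 19 mm behind it; z points along the fingers, y is the line along which they close (so a half turn about z gives the same grasp; the last joint's range is limited). The gripper opens to 85 mm and grips with 20 to 120 N. Pads are 22 mm wide; open, the fingers measure 114 mm over their backs; the gripper's body (76 mm by 85 mm) begins 54 mm behind the grasp point. The pads swing forward as they close: fully open they stand 13 mm farther back than shut.
Start: joints at [-1.187, 0.241, 0.005, 1.335, 0, 1.571], TCP at [0.187, -0.464, 0.231] pointing down, gripper open.
Joint ranges: [-2.72, 2.72], [-1.05, 1.87], [-1.09, 1.28], [-1.99, 2.15], [-1.42, 1.44], [-3.14, 3.14]. Speed limits (rad/s): [2.79, 2.79, 3.14, 3.14, 3.14, 3.14].

INTERFACE

Orientations are given as a unit quaternion [x, y, z, w].
In Python, from workcell import * gives the robot as it stands. The module is installed in compiled form; this text tells all that it offers.
- The arm moves only by the tool send_rows, never from a script. Its argument "steps" is text: rows parted by semicolons, each of 7 numbers parted by spaces: the opening, from -1 (shut) to 1 (fully open), then the shift along the world's x, y, z in m, then the turn, a rotation vector about the world's x, y, z in rad. A call has exactly 5 rows; each row shifts and turns the commanded pose from where the row before left it; what a row does not reach is not made up. A row lasts 1/12 s, in which the tool goes at most 41.7 mm and 7.16 degrees, less where a joint would pass 70% of its speed; a pose out of reach is approached as far as the arm can. A call is refused whole if a number of a shift passes 0.0417 or a number of a turn 0.125, either way. A call with a gripper value outside its range is refused whole. The fingers move at their own pace and stop on an object; the grip force is fixed at half the most. Time passes only in rows, so rows that do not move let the fingers close, or fill a call up. It gives the time, the measured TCP pose, the force, the opening and the grip force at its end, in the units of the state.
- get_obs(): the state, without advancing time (a new reading comes with each control period).
- camera(name): name is "scene" or "top" or "wrist"; returns a dict with "frame" (480x640x3 uint8, red, green, blue), "range_z" (480x640 float32, m along the optical axis (not along the pixel's ray), 0 where there is no reading), "camera_matrix" (3x3 intrinsics, pixels), "extrinsics" (4x4, takes a point from world to camera coordinates); the wrist camera has in their place "T_tool_cam" (4x4, takes a point from camera to tool coordinates, whose origin is the TCP and whose axes are the flange's). Camera axes: x right, y down, z forward; pixel columns grow to the right and rows downward; lengths in m; the calibration is good to about 2 mm. A picture is of the moment at which its call begins: read the wrist's pose just before it.
- job_done(): hands the job in; it is judged then, once.
The state is a dict: "clock": time; "joint_pos": joint angles; "joint_vel": joint speeds; "tau": joint torques, N m; "eef_pos": TCP position; "tool_rot": TCP orientation; "ft_force": force on the tool from outside, world axes, zero at the start; "ft_torque": the same for the moment, N m; "grip_width": finger opening in m; "grasp_force": force on a finger pad.
Only numpy, scipy, OpenCV 4.12 (cv2) and the standard library are available. Lean on these libraries where they do the work, as an engineer would, in place of code of your own. Each camera call takes 0.05 s, during which the arm holds its last target. There are 200 camera calls.

## Working session

There is one attempt and no reset: what is moved stays moved. The work goes in short steps, Python scripts to look and compute and a tool call to move; the robot and the scene stay as the last step left them, time stands still between calls to the robot, and variables do not carry over. Pictures are saved under pics/ and viewed, at most 10 in all, crops included, and the job is handed in when it is done.

Besides the shell and the picture viewer there is one more tool, called after "Call:" in YAML: its name, and indented under it one key for each argument. send_rows: Moves the arm, as the interface text tells. Its arguments: {"type":"object","properties":{"steps":{"type":"string"}},"required":["steps"]}

```bash
mkdir -p pics; cat > h.py <<'E'
from workcell import *
import numpy as np, cv2
from scipy.spatial.transform import Rotation as R
def cloud(n):
    o=get_obs(); c=camera(n); K=c["camera_matrix"]; z=c["range_z"]
    v,u=np.mgrid[:480,:640]
    P=np.stack([(u-K[0,2])/K[0,0]*z,(v-K[1,2])/K[1,1]*z,z],-1)
    if n=="wrist":
        T=np.eye(4);T[:3,:3]=R.from_quat(o["tool_rot"]).as_matrix();T[:3,3]=o["eef_pos"]; T=T@c["T_tool_cam"]
    else: T=np.linalg.inv(c["extrinsics"])
    return c["frame"],P@T[:3,:3].T+T[:3,3],z>0,T,K
def save(n,f): cv2.imwrite("pics/"+n,f[...,::-1])
def ray(T,K,uv,h):
    uv=np.atleast_2d(uv).astype(float)
    d=np.c_[(uv-[K[0,2],K[1,2]])/[K[0,0],K[1,1]],np.ones(len(uv))]@T[:3,:3].T
    return T[:3,3]+d*((h-T[2,3])/d[:,2])[:,None]
E
python3 - <<'E'
from h import *
np.set_printoptions(precision=4,suppress=True)
for n in("top","scene"):
    f,P,ok,T,K=cloud(n); save(n+"0.png",f); np.savez(n+"0.npz",f=f,P=P,ok=ok,T=T,K=K); print(n,T,K[0,0])
print(get_obs())
E
```

```text
top [[-0.0155 -0.9938  0.1099  0.3826]
 [-0.9998  0.0145 -0.0103  0.0271]
 [ 0.0086 -0.1101 -0.9939  1.3636]
 [ 0.      0.      0.      1.    ]] 584.4605561292508
scene [[-0.9976 -0.0411  0.0552  0.4399]
 [-0.0688  0.6307 -0.773   1.0011]
 [-0.003  -0.7749 -0.632   0.8755]
 [ 0.      0.      0.      1.    ]] 572.1833360552861
{'clock': 0.1, 'joint_pos': array([-1.187 ,  0.2413,  0.0039,  1.3352,  0.    ,  1.5708]), 'joint_vel': array([ 0.0007,  0.    ,  0.0035, -0.002 ,  0.0012,  0.0004]), 'tau': array([  0.0015, -37.3137,  25.301 ,   0.0109,   0.    ,  -0.    ]), 'eef_pos': array([ 0.187 , -0.4631,  0.2305]), 'tool_rot': array([ 0.9816,  0.1907, -0.0002, -0.0009]), 'ft_force': array([-0.084 ,  1.064 , -0.1256]), 'ft_torque': array([-0.0119, -0.0194, -0.0399]), 'grasp_force': 0.0, 'grip_width': 0.08527878100240016}
```

View pics/top0.png

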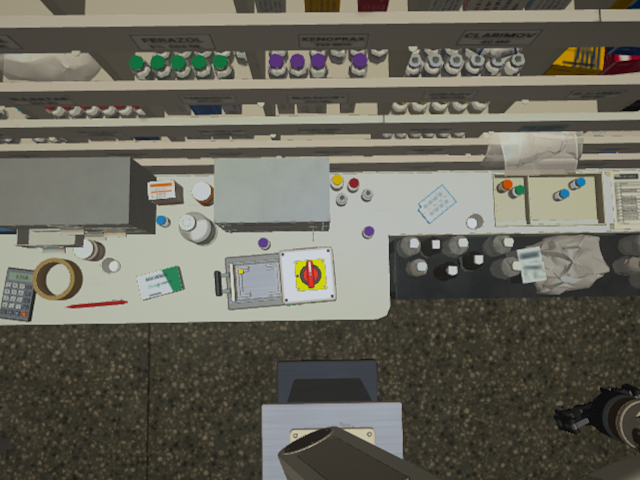

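View pics/scene0.png

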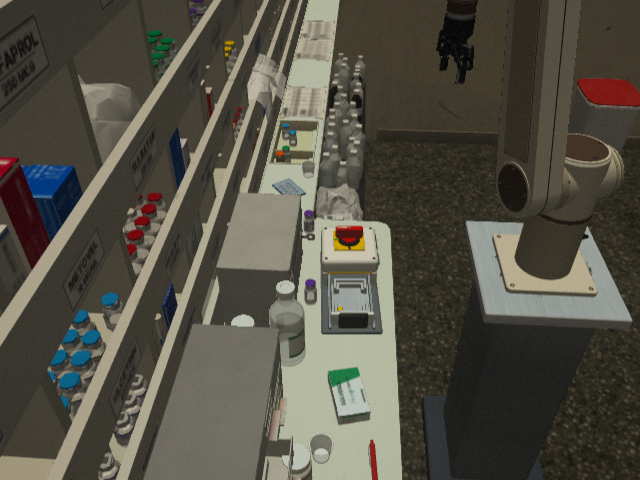

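The top view shows the sealer head (280-338, 248-305) with the red handle at (310,275), and the shuttle to its left with its handle at (219,285). The yellow key is at about (238,270), and the card is on the right at (437,203), close to the shelves. In the scene view the card is at (289,188), and the counter is clear around the sealer apart from the purple vial at (310,290).

```bash
python3 - <<'E'
from h import *
np.set_printoptions(precision=4,suppress=True)
D=np.load("top0.npz"); f,P,ok,T,K=[D[k] for k in("f","P","ok","T","K")]
hsv=cv2.cvtColor(f,cv2.COLOR_RGB2HSV); H,S,V=[hsv[...,i].astype(int) for i in range(3)]
def box(m): 
    w=np.zeros(m.shape,bool); return w
def roi(u0,v0,u1,v1):
    m=np.zeros(H.shape,bool); m[v0:v1,u0:u1]=1; return m
def rep(n,m,h):
    c=max(cv2.findContours(m.astype(np.uint8),0,1)[0],key=cv2.contourArea)
    w=ray(T,K,c[:,0],h)[:,:2].astype(np.float32); r=cv2.minAreaRect(w)
    print(n,cv2.contourArea(c),"depth z",np.median(P[m][:,2]),"rect",r[0],r[1],r[2]); return c
rep("red",((H<8)|(H>172))&(S>150)&(V>90)&roi(285,250,335,300),.121)
rep("yellowplate",((H>18)&(H<35)|(H<8)|(H>172))&(S>120)&roi(285,250,335,300),.092)
rep("key",(H>18)&(H<35)&(S>110)&roi(222,255,280,305),.04)
m=(H>85)&(H<115)&(S>35)&roi(405,178,470,228); rep("card",cv2.morphologyEx(m.astype(np.uint8),3,np.ones((5,5)))>0,.011)
rep("head",(P[...,2]>.07)&(P[...,2]<.1)&roi(270,235,350,315),.084)
hm=(V<70)&roi(205,262,232,305);rep("handle",hm,.0745)
im=cv2.resize(f[170:320,205:480],None,fx=2.9,fy=2.9,interpolation=2); 
a=cv2.resize(f[235:315,205:345],(800,457),interpolation=2)[:, :]; b=cv2.resize(f[170:235,400:480],(400,325),interpolation=2)
# neighbours around card : heights
for n,(u,v) in dict(wallabove=(437,178),wa2=(437,170),wa3=(437,150),cup=(474,221),vial=(369,232),grey=(327,215),back=(330,160),shelf=(437,140),vial1=(263,243),red1=(354,184),counterfront=(437,230)).items(): print(n,P[v,u])
save("a.png",a[:,:]); save("b.png",b)
E
```

```text
red 158.5 depth z 0.11729966894791966 rect (0.43925634026527405, 0.04363904520869255) (0.05053023248910904, 0.03077833168208599) 29.057416915893555
yellowplate 767.0 depth z 0.08835139938561332 rect (0.4395814836025238, 0.04384735971689224) (0.0642363503575325, 0.06420642137527466) 4.294915199279785
key 15.0 depth z 0.03794082749192018 rect (0.4521120488643646, 0.20270724594593048) (0.009033345617353916, 0.00914035178720951) 89.98696899414062
card 789.5 depth z 0.008704051503617638 rect (0.6051324009895325, -0.2513594627380371) (0.05536000430583954, 0.08529190719127655) 37.981319427490234
head 2894.5 depth z 0.08352083776115982 rect (0.43699002265930176, 0.049523741006851196) (0.12256057560443878, 0.11971955001354218) 4.152372360229492
handle 106.5 depth z 0.07116551123435544 rect (0.42470839619636536, 0.24700510501861572) (0.05323401466012001, 0.012165641412138939) 4.302169322967529
wallabove [ 0.6687 -0.2602 -0.0024]
wa2 [ 0.6855 -0.2585  0.0093]
wa3 [ 0.6832 -0.2188  0.2046]
cup [ 0.5633 -0.3421  0.0045]
vial [ 0.5345 -0.0896  0.0582]
grey [0.5583 0.0062 0.1684]
back [ 0.692  -0.0037  0.0955]
shelf [ 0.6956 -0.2132  0.2348]
vial1 [0.5134 0.149  0.0562]
red1 [ 0.6443 -0.0581  0.0605]
counterfront [ 0.5438 -0.2552 -0.0004]
```

View pics/a.png

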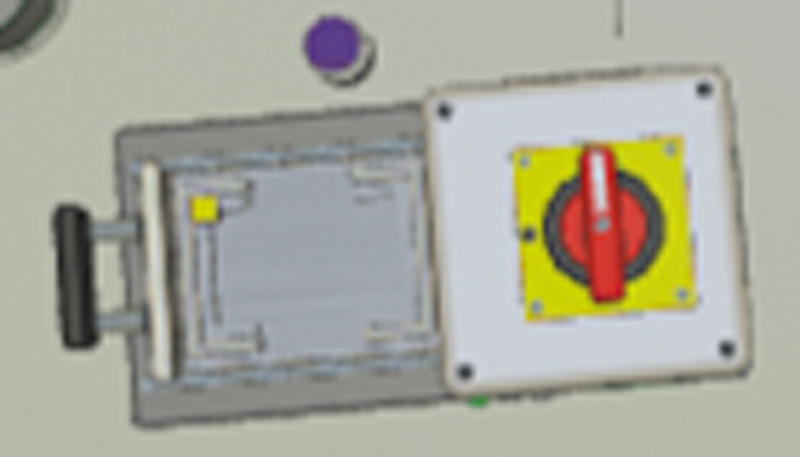

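View pics/b.png

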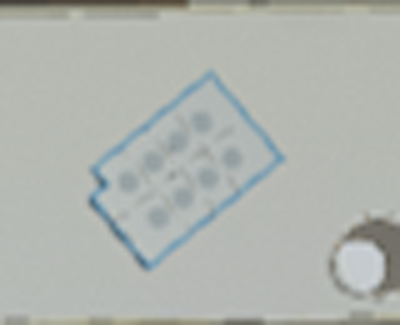

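The first crop shows the shuttle out, with the key at (205,208), the pointer at on, and a sealer yaw of about +4°. The second crop shows the card with its notch at the left corner (95,185), so the card's yaw is about +39°. The measured sizes match those given. Next I move to above the isolator and check the turn direction at the wrist.

Call:
send_rows:
  steps: "1 0.0105 0.021 0.001 0 0 0.118;1 0.0105 0.021 0.001 0 0 0.118;1 0.0105 0.021 0.001 0 0 0.118;1 0.0105 0.021 0.001 0 0 0.118;1 0.0105 0.021 0.001 0 0 0.118"

```text
clock: 0.52
eef_pos: [0.2398, -0.3574, 0.2358]
tool_rot: [0.883, 0.47, -0.0, -0.001]
ft_force: [-0.2, -0.9, 0.7]
grip_width: 0.0855
grasp_force: 0.0
```

```bash
python3 - <<'E'
from h import *
np.set_printoptions(precision=4,suppress=True)
o=get_obs(); print(o["joint_pos"],o["eef_pos"],R.from_quat(o["tool_rot"]).as_matrix()); print(camera("wrist")["T_tool_cam"],camera("wrist")["camera_matrix"])
E
```

```text
[-0.9799  0.1015 -0.1528  1.3176  0.0001  1.1826] [ 0.2398 -0.3574  0.2358] [[ 0.5578  0.83   -0.0006]
 [ 0.83   -0.5578  0.001 ]
 [ 0.0005 -0.001  -1.    ]]
[[ 0.0005 -0.9615 -0.2748  0.0694]
 [ 1.      0.0002  0.0009 -0.0014]
 [-0.0008 -0.2748  0.9615 -0.1419]
 [ 0.      0.      0.      1.    ]] [[356.6129   0.     325.0242]
 [  0.     356.6129 242.5189]
 [  0.       0.       1.    ]]
```

Call:
send_rows:
  steps: "1 0.01 0.02 0.001 0 0 0.112;1 0.01 0.02 0.001 0 0 0.112;1 0.01 0.02 0.001 0 0 0.112;1 0.01 0.02 0.001 0 0 0.112;1 0.01 0.02 0.001 0 0 0.112"

```text
clock: 1.03
eef_pos: [0.2898, -0.2582, 0.2411]
tool_rot: [0.719, 0.695, -0.0, -0.0]
ft_force: [-0.7, -0.5, -1.1]
grip_width: 0.0854
grasp_force: 0.0
```

Call:
send_rows:
  steps: "1 0.01 0.02 0.001 0 0 0.112;1 0.01 0.02 0.001 0 0 0.112;1 0.01 0.02 0.001 0 0 0.112;1 0.01 0.02 0.001 0 0 0.112;1 0.01 0.02 0.001 0 0 0.112"

```text
clock: 1.45
eef_pos: [0.34, -0.1581, 0.2461]
tool_rot: [0.499, 0.867, -0.0, -0.0]
ft_force: [0.7, 0.2, -0.2]
grip_width: 0.0854
grasp_force: 0.0
```

Call:
send_rows:
  steps: "1 0.01 0.02 0.001 0 0 0.112;1 0.01 0.02 0.001 0 0 0.112;1 0.01 0.02 0.001 0 0 0.112;1 0.01 0.02 0.001 0 0 0.112;1 0.01 0.02 0.001 0 0 0.112"

```text
clock: 1.87
eef_pos: [0.3902, -0.0581, 0.2511]
tool_rot: [0.24, 0.971, -0.0, -0.0]
ft_force: [0.6, -0.3, -0.5]
grip_width: 0.0856
grasp_force: 0.0
```

Call:
send_rows:
  steps: "1 0.01 0.02 0.001 0 0 0.112;1 0.01 0.02 0.001 0 0 0.112;1 0.01 0.02 0.001 0 0 0.112;1 0.01 0.02 0.001 0 0 0.112;1 0 0 0 0 0 0"

```text
clock: 2.28
eef_pos: [0.4316, 0.0235, 0.255]
tool_rot: [0.017, 1.0, 0.001, 0.0]
ft_force: [0.3, 0.4, -0.6]
grip_width: 0.0856
grasp_force: 0.0
```

```bash
python3 - <<'E'
from h import *
np.set_printoptions(precision=4,suppress=True)
f,P,ok,T,K=cloud("wrist"); save("w1.png",f); np.savez("w1.npz",f=f,P=P,ok=ok,T=T,K=K)
o=get_obs(); print(o["joint_pos"],o["eef_pos"],R.from_quat(o["tool_rot"]).as_euler("zyx"))
hsv=cv2.cvtColor(f,cv2.COLOR_RGB2HSV); H,S,V=[hsv[...,i].astype(int) for i in range(3)]
red=((H<8)|(H>172))&(S>150)&(V>60); yel=(H>18)&(H<35)&(S>120)
for n,m,h in(("top of bar",red&(P[...,2]>.112),.121),("plate",yel&(abs(P[...,2]-.09)<.012),.092),("key",yel&(P[...,2]<.06),.04),("head",(abs(P[...,2]-.084)<.004),.084)):
    if m.sum()<20: print(n,m.sum()); continue
    c=max(cv2.findContours(m.astype(np.uint8),0,1)[0],key=cv2.contourArea)
    w=ray(T,K,c[:,0],h)[:,:2].astype(np.float32); r=cv2.minAreaRect(w); print(n,np.median(P[m][:,2]),c[:,0].mean(0),r)
E
```

```text
[ 0.0518  0.0945 -0.1111  1.3657 -0.0002  0.0905] [0.4305 0.0222 0.2548] [-3.1029 -0.0005  3.1413]
top of bar 0.1204324422375877 [349.4717 236.7421] ((0.43611976504325867, 0.0438375249505043), (0.05792425572872162, 0.013907263055443764), 3.998244285583496)
plate 0.08683361629285538 [347.1394 226.3846] ((0.4361844062805176, 0.04334332048892975), (0.06441280245780945, 0.06397584080696106), 4.099893093109131)
key 0.03138143446253239 [495.4348 222.4783] ((0.4481618106365204, 0.19796141982078552), (0.01765872724354267, 0.012608134187757969), 88.02532196044922)
head 0.08344282579526 [351.9965 226.4921] ((0.43732738494873047, 0.04988871514797211), (0.11802602559328079, 0.11698350310325623), 4.114773273468018)
```

View pics/w1.png

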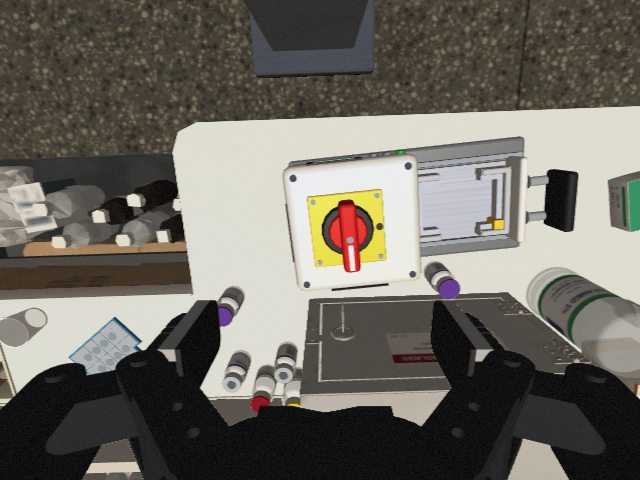

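The wrist view shows the handle clearly at (350,235). The bar measures 57.9 x 13.9 mm at (0.4361, 0.0438), with a yaw of 4.0°. Next I grip it.

Call:
send_rows:
  steps: "1 0.003 0.011 0 0 0 0.017;1 0.0026 0.0106 0 0 0 0.016;1 0 0 -0.03 0 0 0;1 0 0 -0.03 0 0 0;1 0 0 -0.03 0 0 0"

```text
clock: 2.75
eef_pos: [0.4359, 0.0432, 0.1648]
tool_rot: [0.004, 1.0, 0.0, 0.001]
ft_force: [0.3, -0.2, -1.1]
grip_width: 0.0852
grasp_force: 0.0
```

Call:
send_rows:
  steps: "1 0 0 -0.03 0 0 0;1 0 0 -0.02 0 0 0;1 0 0 -0.017 0 0 0;-1 0 0 0 0 0 0;-1 0 0 0 0 0 0"

```text
clock: 3.17
eef_pos: [0.4345, 0.0429, 0.0978]
tool_rot: [0.004, 1.0, -0.0, -0.001]
ft_force: [0.5, 0.4, 0.3]
grip_width: 0.0638
grasp_force: 0.0
```

Call:
send_rows:
  steps: "-1 0 0 0 0 0 0;-1 0 0 0 0 0 0;-1 0 0 0 0 0 0;-1 0 0 0 0 0 0;-1 0 0 0 0 0 0"

```text
clock: 3.58
eef_pos: [0.4363, 0.0432, 0.0996]
tool_rot: [0.003, 1.0, 0.0, 0.001]
ft_force: [-1.0, 0.3, 5.7]
grip_width: 0.013
grasp_force: 57.5
```

Call:
send_rows:
  steps: "-1 0 0 0 0 0 0.08;-1 0 0 0 0 0 0.112;-1 0 0 0 0 0 0.112;-1 0 0 0 0 0 0.112;-1 0 0 0 0 0 0.112"

```text
clock: 4.0
eef_pos: [0.437, 0.0421, 0.0997]
tool_rot: [-0.26, 0.966, -0.001, 0.002]
ft_force: [1.6, -3.8, 4.9]
grip_width: 0.0123
grasp_force: 59.5
```

Call:
send_rows:
  steps: "-1 0 0 0 0 0 0.112;-1 0 0 0 0 0 0.112;-1 0 0 0 0 0 0.112;-1 0 0 0 0 0 0.112;-1 0 0 0 0 0 0.112"

```text
clock: 4.42
eef_pos: [0.438, 0.0412, 0.0997]
tool_rot: [-0.516, 0.856, -0.003, 0.001]
ft_force: [3.4, -5.9, 1.8]
grip_width: 0.0123
grasp_force: 59.2
```

Call:
send_rows:
  steps: "-1 0 0 0 0 0 0.112;-1 0 0 0 0 0 0.112;-1 0 0 0 0 0 0.112;-1 0 0 0 0 0 0.112;-1 0 0 0 0 0 0.05"

```text
clock: 4.83
eef_pos: [0.4391, 0.041, 0.0997]
tool_rot: [0.711, -0.703, 0.004, -0.001]
ft_force: [6.9, -6.1, -1.5]
grip_width: 0.0128
grasp_force: 59.0
```

Call:
send_rows:
  steps: "1 0 0 0 0 0 0;1 0 0 0 0 0 0;1 0 0 0 0 0 0;1 0 0 0 0 0 0;1 0 0 0.03 0 0 0"

```text
clock: 5.25
eef_pos: [0.4308, 0.0427, 0.124]
tool_rot: [0.71, -0.704, -0.004, 0.004]
ft_force: [0.1, 0.8, -1.2]
grip_width: 0.0723
grasp_force: 0.0
```

Call:
send_rows:
  steps: "1 0 0.01 0.03 0 0 0.012;1 0 0.01 0.03 0 0 0.012;1 0 0.01 0.03 0 0 0.012;1 0 0.01 0.03 0 0 0.012;1 0 0.01 0.03 0 0 0.012"

```text
clock: 5.67
eef_pos: [0.4346, 0.0935, 0.2798]
tool_rot: [0.731, -0.682, -0.0, 0.0]
ft_force: [0.1, -0.5, 0.2]
grip_width: 0.0853
grasp_force: 0.0
```

Call:
send_rows:
  steps: "1 0 0.01 0.02 0 0 0;1 0 0.01 0.02 0 0 0;1 0 0 0 0 0 0;1 0 0 0 0 0 0;1 0 0 0 0 0 0"

```text
clock: 6.08
eef_pos: [0.4347, 0.1128, 0.3174]
tool_rot: [0.731, -0.682, -0.0, 0.001]
ft_force: [-0.2, -0.3, 0.2]
grip_width: 0.0854
grasp_force: 0.0
```

```bash
python3 - <<'E'
from h import *
np.set_printoptions(precision=4,suppress=True)
f,P,ok,T,K=cloud("wrist"); save("w2.png",f); np.savez("w2.npz",f=f,P=P,ok=ok,T=T,K=K)
o=get_obs(); print(o["joint_pos"],o["eef_pos"],o["tool_rot"])
hsv=cv2.cvtColor(f,cv2.COLOR_RGB2HSV); H,S,V=[hsv[...,i].astype(int) for i in range(3)]
red=((H<8)|(H>172))&(S>150)&(V>60); yel=(H>18)&(H<35)&(S>120)
for n,m,h in(("top of bar",red&(P[...,2]>.112),.121),("key",yel&(P[...,2]<.06),.04),("handle",(V<60)&(abs(P[...,2]-.0725)<.005)&(abs(P[...,1]-.247)<.02)&(abs(P[...,0]-.425)<.05),.0745),("head",(abs(P[...,2]-.084)<.004),.084)):
    if m.sum()<20: print(n,m.sum()); continue
    c=max(cv2.findContours(m.astype(np.uint8),0,1)[0],key=cv2.contourArea)
    w=ray(T,K,c[:,0],h)[:,:2].astype(np.float32); r=cv2.minAreaRect(w); print(n,np.median(P[m][:,2]),c[:,0].mean(0),r)
E
```

```text
[ 0.2536  0.119   0.0765  1.531  -0.0001 -1.3853] [0.4345 0.1126 0.317 ] [ 0.7308 -0.6826 -0.0007  0.0011]
top of bar 0.12035660133314663 [325.4762 139.7891] ((0.43758389353752136, 0.043670423328876495), (0.013656099326908588, 0.056156981736421585), 4.306461811065674)
key 0.0378225947238493 [307.0312 269.5938] ((0.450442910194397, 0.1990153193473816), (0.008779468014836311, 0.013372380286455154), 3.292229413986206)
handle 0.07268384798818292 [325.3923 318.4972] ((0.42334961891174316, 0.24675855040550232), (0.05377156659960747, 0.010575913824141026), 3.9311163425445557)
head 0.08341783853731927 [321.1379 144.5514] ((0.4380364418029785, 0.05085602402687073), (0.11744970083236694, 0.11489500105381012), 3.9608559608459473)
```

View pics/w2.png

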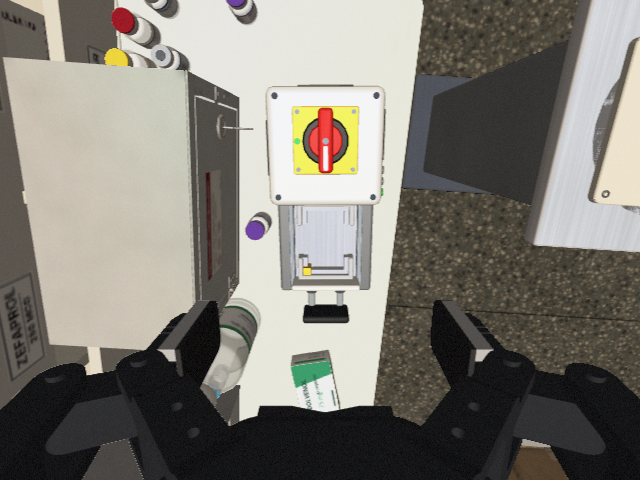

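The isolator is off: the pointer at (325,165) faces the shuttle. The nest works out at (0.4296, 0.1595) with a yaw of about 4.1°, and the key position agrees. The next move is to the card.

Call:
send_rows:
  steps: "1 0.0113 -0.0277 -0.003 0 0 0.0483;1 0.0113 -0.0277 -0.003 0 0 0.0483;1 0.0113 -0.0277 -0.003 0 0 0.0483;1 0.0113 -0.0277 -0.003 0 0 0.0483;1 0.0113 -0.0277 -0.003 0 0 0.0483"

```text
clock: 6.55
eef_pos: [0.4912, -0.0272, 0.3016]
tool_rot: [0.808, -0.589, -0.001, 0.001]
ft_force: [0.6, 1.1, -0.5]
grip_width: 0.0856
grasp_force: 0.0
```

Call:
send_rows:
  steps: "1 0.0113 -0.0277 -0.003 0 0 0.0483;1 0.0113 -0.0277 -0.003 0 0 0.0483;1 0.0113 -0.0277 -0.003 0 0 0.0483;1 0.0113 -0.0277 -0.003 0 0 0.0483;1 0.0113 -0.0277 -0.003 0 0 0.0483"

```text
clock: 6.97
eef_pos: [0.5476, -0.1658, 0.2864]
tool_rot: [0.873, -0.487, -0.002, 0.0]
ft_force: [-0.0, 0.0, 0.8]
grip_width: 0.0854
grasp_force: 0.0
```

Call:
send_rows:
  steps: "1 0.0113 -0.0277 -0.003 0 0 0.0483;1 0.0113 -0.0277 -0.003 0 0 0.0483;1 0 0 0 0 0 0;1 0 0 0 0 0 0;1 0 0 0 0 0 0"

```text
clock: 7.38
eef_pos: [0.57, -0.2194, 0.2809]
tool_rot: [0.895, -0.446, -0.002, -0.0]
ft_force: [-0.4, 0.1, -1.0]
grip_width: 0.085
grasp_force: 0.0
```

```bash
cat > card.py <<'E'
from h import *
np.set_printoptions(precision=4,suppress=True)
import sys
f,P,ok,T,K=cloud("wrist"); save(sys.argv[1],f)
o=get_obs(); q=o["tool_rot"]; print(o["joint_pos"],o["eef_pos"],"psi",2*np.arctan2(q[1],q[0])%(2*np.pi))
hsv=cv2.cvtColor(f,cv2.COLOR_RGB2HSV); H,S,V=[hsv[...,i].astype(int) for i in range(3)]
m=(H>85)&(H<115)&(S>35)&(abs(P[...,2]-.006)<.012)&(np.hypot(P[...,0]-.605,P[...,1]+.251)<.09)
m=cv2.morphologyEx(m.astype(np.uint8),3,np.ones((9,9)))
c=max(cv2.findContours(m,0,1)[0],key=cv2.contourArea)
w=ray(T,K,c[:,0],.011)[:,:2].astype(np.float32); r=cv2.minAreaRect(w); print(c[:,0].mean(0),np.median(P[m>0][:,2]),r)
m2=(P[...,2]>.0075)&(P[...,2]<.02)&(np.hypot(P[...,0]-.605,P[...,1]+.251)<.06)
c=max(cv2.findContours(m2.astype(np.uint8),0,1)[0],key=cv2.contourArea)
print("depth",cv2.minAreaRect(ray(T,K,c[:,0],.011)[:,:2].astype(np.float32)))
E
python3 card.py w3.png
```

```text
[-0.3666  0.4624  0.453   1.5633  0.0003 -2.5852] [ 0.5702 -0.2188  0.2816] psi 5.360152871224641
[318.0455 158.7107] 0.010255515951155592 ((0.6035714149475098, -0.2514619529247284), (0.05303940176963806, 0.08390633761882782), 37.79029846191406)
depth ((0.6029989719390869, -0.251988023519516), (0.053742967545986176, 0.08378931879997253), 37.834869384765625)
```

View pics/w3.png

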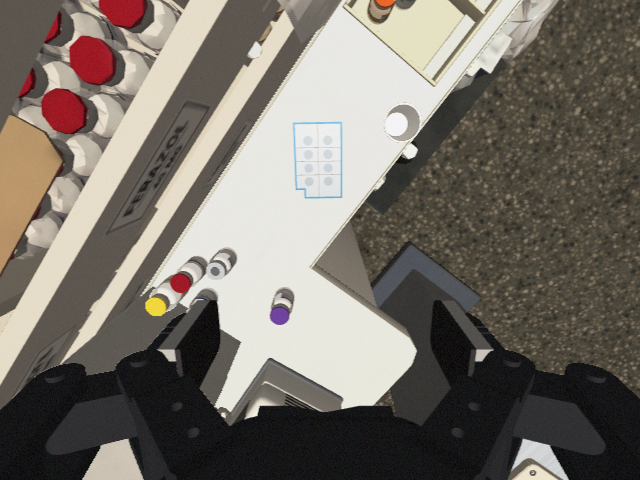

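The view shows the card upright at (318,159) with its notch at the lower left (300,190), which is the same side as the key in the nest view. Before descending I measure where the open fingertips really are relative to the TCP.

```bash
python3 - <<'E'
from h import *
np.set_printoptions(precision=4,suppress=True)
D=np.load("w2.npz"); P=D["P"]; ok=D["ok"]
Q=(P-[0.4345,0.1126,0.317])@R.from_quat([0.7308,-0.6826,-0.0007,0.0011]).as_matrix()
m=ok&(Q[...,2]<.02)&(Q[...,2]>-.12)&(abs(Q[...,0])<.03)
for s in(-1,1):
    k=m&(s*Q[...,1]>0); q=Q[k]; print(k.sum(),np.percentile(q[:,2],[50,90,99,99.9]),"x range",np.percentile(q[:,0],[1,99]))
    t=q[q[:,2]>np.percentile(q[:,2],99)-.004]; print("tip",t.mean(0),t.min(0),t.max(0))
E
```

```text
32226 [-0.0767 -0.0489 -0.0195 -0.014 ] x range [-0.0105  0.0193]
tip [ 0.0024 -0.0428 -0.019 ] [-0.0116 -0.0541 -0.0235] [ 0.0109 -0.0408 -0.0119]
32231 [-0.0766 -0.0487 -0.0193 -0.014 ] x range [-0.0104  0.0194]
tip [ 0.0023  0.0454 -0.0189] [-0.0117  0.0433 -0.0233] [ 0.011   0.057  -0.0122]
```

The open tips stand about 12 mm behind the TCP, as the text says, and the camera carries a small bias in tool y of about 1.2 mm. I correct for both.

Call:
send_rows:
  steps: "0.65 0.017 -0.016 -0.02 0 0 0.012;0.65 0.017 -0.016 -0.02 0 0 0;0.65 0 0 -0.04 0 0 0;0.65 0 0 -0.04 0 0 0;0.65 0 0 -0.04 0 0 0"

```text
clock: 7.85
eef_pos: [0.6052, -0.2503, 0.1218]
tool_rot: [0.898, -0.439, 0.001, -0.0]
ft_force: [0.4, -0.6, -0.5]
grip_width: 0.0705
grasp_force: 0.0
```

Call:
send_rows:
  steps: "0.65 0 0 -0.04 0 0 0;0.65 0 0 -0.03 0 0 0;0.65 0 0 -0.01 0 0 0;0.65 0 0 0 0 0 0;0.65 0 0 0 0 0 0"

```text
clock: 8.27
eef_pos: [0.6056, -0.2509, 0.0437]
tool_rot: [0.898, -0.439, 0.001, -0.0]
ft_force: [-0.7, 0.6, -0.5]
grip_width: 0.0706
grasp_force: 0.0
```

```bash
cat > st.py <<'E'
from h import *
np.set_printoptions(precision=4,suppress=True)
o=get_obs(); q=o["tool_rot"]; print(o["eef_pos"],"psi",2*np.arctan2(q[1],q[0])%(2*np.pi),"tilt",R.from_quat(q).as_matrix()[:,2],o["grip_width"],o["ft_force"],o["clock"])
E
python3 st.py; python3 card.py w4.png
```

```text
[ 0.6056 -0.2509  0.0437] psi 5.3733584949594135 tilt [ 0.0011 -0.0004 -1.    ] 0.07057677968242662 [-0.6952  0.6078 -0.5045] 8.2667
[-0.393   0.6695  0.1785  1.0755  0.0001 -2.6246] [ 0.6067 -0.2515  0.0451] psi 5.3731392785882575
[328.9442 270.6653] 0.010226100064912091 ((0.6033605933189392, -0.2521495819091797), (0.05375971272587776, 0.083767831325531), 37.97029495239258)
depth ((0.6031892895698547, -0.25228244066238403), (0.05376309156417847, 0.08380215615034103), 38.00777053833008)
```

Call:
send_rows:
  steps: "0.65 -0.0012 -0.0005 -0.02 0 0 0;0.65 0 0 -0.02 0 0 0;0.65 0 0 -0.005 0 0 0;0.65 0 0 0 0 0 0;0.65 0 0 0 0 0 0"

```text
clock: 8.73
eef_pos: [0.605, -0.2524, -0.0006]
tool_rot: [0.898, -0.44, 0.001, -0.0]
ft_force: [0.1, -0.1, -0.4]
grip_width: 0.0708
grasp_force: 0.0
```

Call:
send_rows:
  steps: "-1 0 0 0 0 0 0;-1 0 0 0 0 0 0;-1 0 0 0 0 0 0;-1 0 0 0 0 0 0;-1 0 0 0 0 0 0"

```text
clock: 9.15
eef_pos: [0.6057, -0.2527, 0.0002]
tool_rot: [0.898, -0.44, 0.002, -0.0]
ft_force: [-0.1, 0.7, 6.5]
grip_width: 0.0518
grasp_force: 62.7
```

Call:
send_rows:
  steps: "-1 0 0 0.02 0 0 0;-1 0 0 0.04 0 0 0;-1 0 0 0.04 0 0 0;-1 0 0 0.04 0 0 0;-1 0 0 0.04 0 0 0"

```text
clock: 9.57
eef_pos: [0.6035, -0.2519, 0.1799]
tool_rot: [0.898, -0.44, 0.0, -0.0]
ft_force: [1.3, 0.4, 0.3]
grip_width: 0.0518
grasp_force: 62.8
```

Call:
send_rows:
  steps: "-1 -0.007 0.016 0.03 0 0 -0.0236;-1 -0.014 0.032 0.01 0 0 -0.047;-1 -0.014 0.033 0 0 0 -0.047;-1 -0.014 0.033 0 0 0 -0.047;-1 -0.014 0.033 0 0 0 -0.047"

```text
clock: 9.98
eef_pos: [0.5402, -0.1038, 0.2186]
tool_rot: [0.846, -0.534, 0.001, -0.0]
ft_force: [0.2, 0.3, -0.3]
grip_width: 0.0516
grasp_force: 62.8
```

Call:
send_rows:
  steps: "-1 -0.014 0.033 0 0 0 -0.047;-1 -0.014 0.033 0 0 0 -0.047;-1 -0.014 0.033 0 0 0 -0.047;-1 -0.014 0.033 0 0 0 -0.047;-1 -0.014 0.033 0 0 0 -0.047"

```text
clock: 10.4
eef_pos: [0.4699, 0.0615, 0.2182]
tool_rot: [0.778, -0.629, 0.001, -0.001]
ft_force: [0.4, 1.2, 0.1]
grip_width: 0.0516
grasp_force: 62.8
```

Call:
send_rows:
  steps: "-1 -0.014 0.033 0 0 0 -0.047;-1 -0.014 0.033 0 0 0 -0.047;-1 -0.014 0.033 0 0 0 -0.047;-1 0 0 0 0 0 0;-1 0 0 0 0 0 0"

```text
clock: 10.82
eef_pos: [0.4282, 0.1607, 0.2181]
tool_rot: [0.734, -0.679, 0.0, -0.001]
ft_force: [-0.1, -0.8, -0.8]
grip_width: 0.0517
grasp_force: 62.8
```

```bash
cat > held.py <<'E'
from h import *
import sys
np.set_printoptions(precision=4,suppress=True)
o=get_obs(); q=o["tool_rot"]; Rt=R.from_quat(q).as_matrix(); print(o["eef_pos"],"psi",2*np.arctan2(q[1],q[0])%(2*np.pi),o["grip_width"])
f,P,ok,T,K=cloud("wrist"); save(sys.argv[1],f)
Q=(P-o["eef_pos"])@Rt
hsv=cv2.cvtColor(f,cv2.COLOR_RGB2HSV); H,S,V=[hsv[...,i].astype(int) for i in range(3)]
k=ok&(abs(Q[...,2]+.01)<.01)&(V>70)&(abs(Q[...,1])<.035)&(abs(Q[...,0])<.06)
c=max(cv2.findContours(k.astype(np.uint8),0,1)[0],key=cv2.contourArea)[:,0]
h=np.median(Q[k][:,2]); q=Q[c[:,1],c[:,0]][:,:2]; print("card top tool z",h,"x",q[:,0].min(),q[:,0].max(),"y",q[:,1].min(),q[:,1].max(),cv2.minAreaRect(q.astype(np.float32)))
E
python3 held.py w5.png
```

```text
[0.4282 0.1607 0.2181] psi 4.789487342405517 0.05168457133444504
card top tool z -0.01056822990611853 x -0.04411716845782849 0.041024193931120584 y -0.03084016034825724 0.033951383546744256 ((-0.001545824110507965, 0.0015511047095060349), (0.08513839542865753, 0.06479154527187347), 0.021934594959020615)
```

View pics/w5.png

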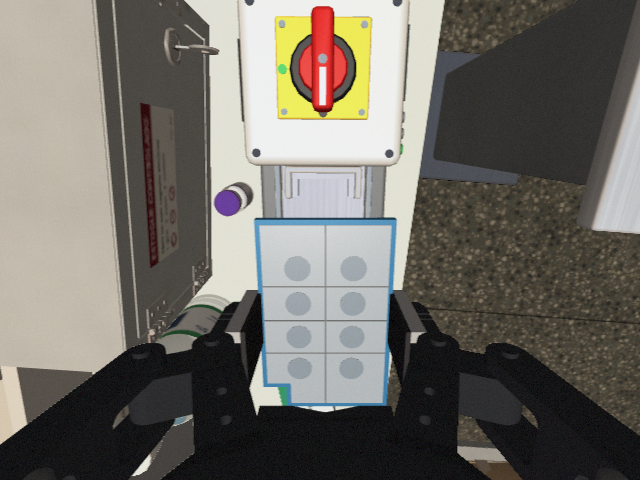

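The card is held square at (325,310), with the notch at the lower left on the key side. It sits about 1.2 mm towards +y relative to the TCP. I descend to just above the rims and average the pose there.

Call:
send_rows:
  steps: "-1 0 0 -0.04 0 0 -0.005;-1 0 0 -0.04 0 0 0;-1 0 0 -0.04 0 0 0;-1 0 0 -0.03 0 0 0;-1 0 0 -0.013 0 0 0"

```text
clock: 11.28
eef_pos: [0.4264, 0.1564, 0.0504]
tool_rot: [0.73, -0.684, -0.001, 0.003]
ft_force: [-0.9, -0.4, -0.7]
grip_width: 0.0514
grasp_force: 62.8
```

Call:
send_rows:
  steps: "-1 0 0 0 0 0 0;-1 0 0 0 0 0 0;-1 0 0 0 0 0 0;-1 0 0 0 0 0 0;-1 0 0 0 0 0 0"

```text
clock: 11.7
eef_pos: [0.4302, 0.1593, 0.0559]
tool_rot: [0.73, -0.683, 0.001, -0.002]
ft_force: [-0.7, 0.1, -0.4]
grip_width: 0.0517
grasp_force: 62.8
```

```bash
cat > avg.py <<'E'
from h import *
np.set_printoptions(precision=4,suppress=True)
X=[]
for i in range(6): o=get_obs(); X.append(np.r_[o["eef_pos"],2*np.arctan2(o["tool_rot"][1],o["tool_rot"][0])%(2*np.pi),o["ft_force"]]); f,P,ok,T,K=cloud("wrist")
print(np.array(X)); print(np.mean(X,0)); np.savez("last.npz",f=f,P=P,T=T,K=K)
E
python3 avg.py; python3 held.py w6.png; python3 -c "
import cv2; a=cv2.imread('pics/w6.png'); cv2.imwrite('pics/w6c.png',cv2.resize(a[150:430,200:450],None,fx=2.1,fy=2.1))"
```

```text
[[ 0.4302  0.1593  0.0559  4.7793 -0.6838  0.131  -0.4028]
 [ 0.43    0.1593  0.0557  4.7795 -0.382  -0.0416  0.2212]
 [ 0.4296  0.1593  0.0554  4.7797 -0.1638  0.3831 -0.5565]
 [ 0.4294  0.1593  0.0552  4.7798  0.0149  0.7341 -0.1854]
 [ 0.4292  0.1593  0.055   4.7799 -1.1844  0.186  -0.2374]
 [ 0.429   0.1592  0.0548  4.78   -0.2926 -0.1957 -1.8442]]
[ 0.4296  0.1593  0.0553  4.7797 -0.4486  0.1995 -0.5009]
[0.4288 0.1592 0.0546] psi 4.780064402055411 0.05192845924769216
card top tool z -0.010557651635572532 x -0.04392548632460271 0.04106248360759803 y -0.026396290471635397 0.028805816044825287 ((-0.0014377981424331665, 0.001189669594168663), (0.055146656930446625, 0.08499865233898163), 89.9383316040039)
```

View pics/w6c.png

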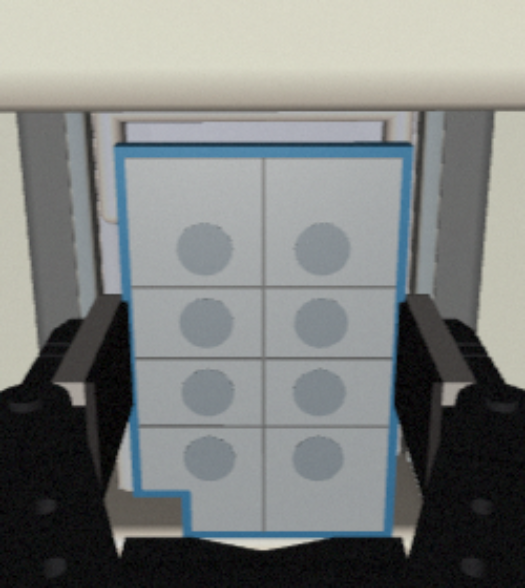

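The card hovers over the nest, and the inner rim corners are visible at crop (124,122) and (388,122). I measure the rim against the card directly in this frame.

```bash
python3 - <<'E'
from h import *
np.set_printoptions(precision=4,suppress=True,linewidth=200)
D=np.load("last.npz"); P=D["P"]; f=D["f"]; T=D["T"];K=D["K"]
a=.0715; Rs=np.array([[np.cos(a),np.sin(a)],[-np.sin(a),np.cos(a)]])
n0=np.array([.4308,.1596])
s=lambda p:(p-n0)@Rs.T
for v in (209,212,216):
    row=P[v]; q=s(row[:,:2]); z=row[:,2]
    for name,lo,hi in(("rim",.036,.043),("ledge",.03,.0345)):
        i=np.where((z>lo)&(z<hi)&(abs(q[:,0])<.045))[0]
        if len(i): 
            g=np.split(i,np.where(np.diff(i)>1)[0]+1); print(v,name,[(np.round(q[k[0]]*1e3,1),np.round(q[k[-1]]*1e3,1)) for k in g])
for u in(300,320,340):
    col=P[:,u]; q=s(col[:,:2]); 
    print(u,[(v,round(1e3*q[v,1],1),round(1e3*col[v,2],1)) for v in range(199,222)])
# card edges (sealer axes, rel. nest guess), top plane z
k=(abs(P[...,2]-.066)<.003)&(abs(s(P[...,:2])[...,0])<.04)&(f.max(-1)>70)
q=s(P[k][:,:2]); print("card",np.percentile(q,[.3,99.7],axis=0))
E
```

```text
209 rim [(array([ 32.3, -40. ]), array([ 26.9, -39.6])), (array([-30.1, -39.4]), array([-35.7, -39.7]))]
209 ledge [(array([ 27.1, -38.9]), array([-29.9, -38.5]))]
212 rim [(array([ 32.8, -38.3]), array([ 27.3, -38.3])), (array([-30.1, -38.1]), array([-35.4, -38.3]))]
212 ledge [(array([ 27. , -37.6]), array([-30.2, -37.5]))]
216 rim [(array([ 31.9, -36.9]), array([ 27. , -36.4])), (array([-30.2, -36.3]), array([-35.3, -36.6]))]
216 ledge [(array([ 26.7, -35.7]), array([-30. , -35.3]))]
300 [(199, np.float64(-51.0), np.float64(80.0)), (200, np.float64(-50.5), np.float64(78.5)), (201, np.float64(-50.0), np.float64(78.0)), (202, np.float64(-49.4), np.float64(76.0)), (203, np.float64(-42.8), np.float64(39.5)), (204, np.float64(-42.4), np.float64(39.6)), (205, np.float64(-41.6), np.float64(37.4)), (206, np.float64(-41.5), np.float64(39.4)), (207, np.float64(-40.6), np.float64(37.0)), (208, np.float64(-39.4), np.float64(32.8)), (209, np.float64(-39.0), np.float64(33.4)), (210, np.float64(-38.6), np.float64(33.6)), (211, np.float64(-37.8), np.float64(32.0)), (212, np.float64(-37.3), np.flo
[... 1786 characters left out ...]
7, np.float64(-40.6), np.float64(37.4)), (208, np.float64(-39.3), np.float64(32.7)), (209, np.float64(-38.8), np.float64(32.5)), (210, np.float64(-38.2), np.float64(31.9)), (211, np.float64(-37.8), np.float64(32.6)), (212, np.float64(-37.3), np.float64(32.4)), (213, np.float64(-36.8), np.float64(32.1)), (214, np.float64(-36.3), np.float64(32.2)), (215, np.float64(-35.9), np.float64(32.6)), (216, np.float64(-35.5), np.float64(32.6)), (217, np.float64(-34.9), np.float64(32.2)), (218, np.float64(-40.9), np.float64(62.5)), (219, np.float64(-41.0), np.float64(64.9)), (220, np.float64(-40.4), np.float64(64.1)), (221, np.float64(-40.1), np.float64(64.3))]
card [[-0.0302 -0.0409]
 [ 0.0234  0.0427]]
```

In this frame the nest centre lies about 1.85 mm (x) and 1.8 mm (y, sealer axes) from the card's centre. I correct this and lower to just above the rims.

Call:
send_rows:
  steps: "-1 0.0017 0.0019 0 0 0 0.002;-1 0 0 -0.008 0 0 0;-1 0 0 -0.008 0 0 0;-1 0 0 -0.002 0 0 0;-1 0 0 0 0 0 0"

```text
clock: 12.47
eef_pos: [0.4291, 0.1605, 0.0349]
tool_rot: [0.731, -0.682, -0.001, 0.001]
ft_force: [0.1, 0.5, -0.5]
grip_width: 0.0517
grasp_force: 62.8
```

Call:
send_rows:
  steps: "-1 0 0 0 0 0 0;-1 0 0 0 0 0 0;-1 0 0 0 0 0 0;-1 0 0 0 0 0 0;-1 0 0 0 0 0 0"

```text
clock: 12.88
eef_pos: [0.4306, 0.1611, 0.0365]
tool_rot: [0.731, -0.682, 0.0, -0.0]
ft_force: [-0.5, -0.3, 0.1]
grip_width: 0.0518
grasp_force: 62.8
```

```bash
cat > rel.py <<'E'
from h import *
np.set_printoptions(precision=2,suppress=True,linewidth=200)
o=get_obs(); f,P,ok,T,K=cloud("wrist"); e=o["eef_pos"]; q=o["tool_rot"]
print(np.round(e,4),"psi",round(2*np.arctan2(q[1],q[0])%(2*np.pi),4),o["grip_width"],o["ft_force"])
a=.0705; Rs=np.array([[np.cos(a),np.sin(a)],[-np.sin(a),np.cos(a)]])
S=((P[...,:2]-e[:2])@Rs.T)*1e3; Z=P[...,2]*1e3; top=(e[2]+.0105)*1e3
X,Y=S[...,0],S[...,1]
k=(abs(Z-top)<3)&(abs(X)<31)&(f.max(-1)>70); ys=Y[k]
lo,hi=np.percentile(Y[k],[.3,99.7])
kk=k&(abs(Y)<38)&(abs(Y)>15); 
print("card y",lo,hi,"x",np.percentile(X[k&(Y<-20)],[.5,99.5]))
V=np.where((k).any(1))[0].min(); 
for v in range(V-9,V-1,2):
    i=np.where((abs(Z[v]-32.5)<2.2)&(abs(X[v])<45))[0]
    if len(i)>5: print("ledge row",v,"x",X[v,i[0]],X[v,i[-1]],"y",np.median(Y[v,i]))
for u in(300,330,355): print(u,[(round(float(Y[v,u]),1),round(float(Z[v,u]),1)) for v in range(V-16,V+1)])
E
python3 rel.py
```

```text
[0.43 0.16 0.04] psi 4.7818 0.051834004861499916 [-0.52 -0.33  0.15]
card y -40.67097486006272 42.87947212866728 x [-28.22  25.16]
ledge row 212 x 27.189585642259527 -30.094358855345376 y -40.67103871590304
ledge row 214 x 27.094702249048733 -29.790818542372683 y -39.81631582730749
ledge row 216 x 27.081391614592878 -29.886310272515033 y -38.99200978136964
300 [(-52.6, 79.9), (-52.2, 79.7), (-51.6, 77.6), (-51.1, 76.7), (-50.7, 76.0), (-43.7, 39.6), (-43.3, 39.5), (-43.0, 39.8), (-42.2, 37.9), (-40.7, 32.2), (-40.2, 32.2), (-39.8, 32.0), (-39.4, 32.3), (-38.9, 31.8), (-38.7, 33.0), (-40.8, 44.7), (-40.7, 46.1)]
330 [(-52.7, 81.1), (-52.2, 79.6), (-51.5, 77.1), (-51.2, 76.9), (-50.8, 76.4), (-43.7, 39.3), (-43.1, 38.7), (-42.5, 37.4), (-42.0, 37.2), (-40.5, 31.6), (-40.1, 31.5), (-40.0, 33.3), (-39.5, 32.6), (-39.0, 32.4), (-38.7, 33.0), (-40.5, 43.6), (-40.7, 46.0)]
355 [(-52.6, 80.3), (-52.2, 79.7), (-51.6, 77.7), (-51.1, 76.7), (-50.6, 75.4), (-43.6, 39.0), (-43.2, 39.1), (-42.7, 38.5), (-42.1, 37.5), (-40.6, 32.0), (-40.2, 31.9), (-39.7, 31.9), (-39.6, 33.4), (-38.8, 31.6), (-38.5, 32.1), (-40.8, 44.6), (-40.7, 46.3)]
```

Call:
send_rows:
  steps: "-1 0 0.0004 -0.002 0 0 0.001;-1 0 0 -0.002 0 0 0;-1 0 0 -0.002 0 0 0;-1 0 0 -0.002 0 0 0;-1 0 0 -0.001 0 0 0"

```text
clock: 13.35
eef_pos: [0.4301, 0.1613, 0.0269]
tool_rot: [0.732, -0.682, -0.0, 0.0]
ft_force: [0.3, -0.0, -0.7]
grip_width: 0.0517
grasp_force: 62.8
```

Call:
send_rows:
  steps: "-1 0 0 0 0 0 0;-1 0 0 0 0 0 0;-1 0 0 0 0 0 0;-1 0 0 0 0 0 0;-1 0 0 0 0 0 0"

```text
clock: 13.77
eef_pos: [0.4305, 0.1614, 0.0274]
tool_rot: [0.732, -0.682, 0.0, -0.0]
ft_force: [1.0, -0.5, -0.3]
grip_width: 0.0515
grasp_force: 62.8
```

```bash
python3 rel.py
```

```text
[0.43 0.16 0.03] psi 4.7828 0.05147027722623017 [ 1.   -0.48 -0.28]
card y -43.37110871841791 45.26114270625826 x [-30.79  30.71]
300 [(-56.1, 81.8), (-55.9, 81.9), (-55.5, 80.7), (-55.4, 81.5), (-55.3, 82.7), (-54.9, 81.7), (-54.6, 81.6), (-54.4, 81.9), (-54.1, 81.7), (-53.9, 82.0), (-53.5, 81.0), (-53.4, 81.7), (-52.9, 80.5), (-52.4, 79.0), (-52.1, 78.8), (-51.4, 76.5), (-50.9, 75.7)]
330 [(-56.1, 81.8), (-56.0, 82.5), (-55.8, 82.8), (-55.5, 82.1), (-55.2, 82.3), (-54.9, 81.5), (-54.6, 81.6), (-54.4, 81.9), (-54.1, 81.6), (-53.9, 81.6), (-53.5, 81.0), (-53.3, 81.2), (-53.0, 81.0), (-52.3, 78.7), (-51.8, 77.3), (-51.4, 76.3), (-51.0, 75.9)]
355 [(-56.3, 82.7), (-56.0, 82.6), (-55.7, 82.2), (-55.1, 80.1), (-55.3, 82.4), (-54.8, 81.2), (-54.6, 81.7), (-54.4, 81.8), (-54.0, 80.9), (-53.8, 81.4), (-53.5, 80.6), (-53.3, 81.2), (-52.8, 80.0), (-52.3, 78.6), (-52.0, 78.1), (-51.5, 77.1), (-51.0, 76.1)]
```

It is inside the rims without contact force. I lower the last bit, release, and back up.

Call:
send_rows:
  steps: "-1 0 0 -0.001 0 0 0;-1 0 0 0 0 0 0;-1 0 0 0 0 0 0;0.5 0 0 0 0 0 0;0.5 0 0 0 0 0 0"

```text
clock: 14.23
eef_pos: [0.4304, 0.1614, 0.0263]
tool_rot: [0.732, -0.682, -0.0, 0.0]
ft_force: [0.7, 0.1, -0.7]
grip_width: 0.0637
grasp_force: 0.0
```

Call:
send_rows:
  steps: "0.5 0 0 0 0 0 0;0.5 0 0 0 0 0 0;0.5 0 0 0.02 0 0 0;0.5 0 0 0.04 0 0 0;0.5 0 0 0.04 0 0 0"

```text
clock: 14.65
eef_pos: [0.4286, 0.1607, 0.1261]
tool_rot: [0.732, -0.682, -0.001, 0.002]
ft_force: [0.9, -1.2, -0.6]
grip_width: 0.0637
grasp_force: 0.0
```

Call:
send_rows:
  steps: "0.5 0 0 0.04 0 0 0;0.5 0 0 0.04 0 0 0;1 0 0.01 0.02 0 0 0;1 0 0 0 0 0 0;1 0 0 0 0 0 0"

```text
clock: 15.07
eef_pos: [0.4313, 0.1719, 0.2276]
tool_rot: [0.732, -0.682, 0.001, -0.002]
ft_force: [-0.3, 0.6, -0.5]
grip_width: 0.0853
grasp_force: 0.0
```

```bash
python3 - <<'E'
from h import *
np.set_printoptions(precision=4,suppress=True)
f,P,ok,T,K=cloud("wrist"); o=get_obs(); print(o["eef_pos"],o["tool_rot"])
save("w7.png",cv2.resize(f[120:400,200:450],None,fx=2.1,fy=2.1))
a=.0705; Rs=np.array([[np.cos(a),np.sin(a)],[-np.sin(a),np.cos(a)]]); S=(P[...,:2]-[.4305,.161])@Rs.T
for y in(-35,-25,25,33):
    print(y,[ (x,round(1e3*float(np.median(P[...,2][(abs(S[...,0]-x/1e3)<.002)&(abs(S[...,1]-y/1e3)<.002)&(P[...,2]<.07)])),1)) for x in(-22,-12,0,10,20)])
E
```

```text
[0.4302 0.1713 0.226 ] [ 0.7317 -0.6816  0.0001  0.    ]
-35 [(-22, 36.5), (-12, 36.4), (0, 37.0), (10, 36.9), (20, 36.5)]
-25 [(-22, 36.3), (-12, 36.7), (0, 36.7), (10, 37.0), (20, 36.9)]
25 [(-22, 36.7), (-12, 36.6), (0, 36.8), (10, 37.0), (20, 36.8)]
33 [(-22, 36.6), (-12, 36.5), (0, 36.6), (10, 36.6), (20, 36.1)]
```

View pics/w7.png

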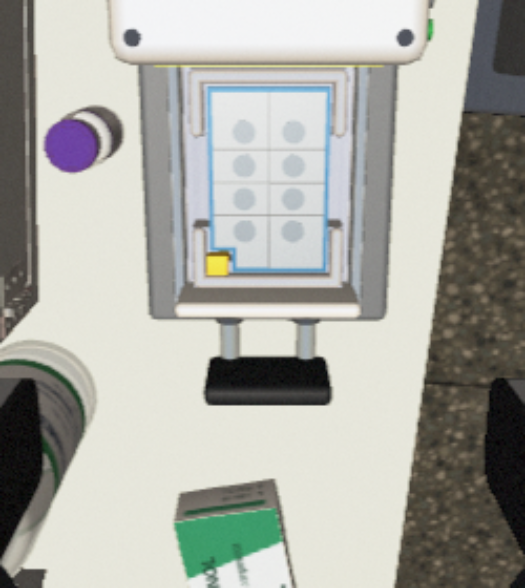

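The card is fully seated: flat at 36.7 mm, notch at the key (217,263). Next I push the shuttle home with the fingers shut behind the handle.

Call:
send_rows:
  steps: "-1 -0.003 0.038 0 0 0 0;-1 -0.003 0.038 0 0 0 0;-1 -0.002 0.037 0 0 0 0;-1 0 0 0 0 0 0;-1 0 0 0 0 0 0"

```text
clock: 15.53
eef_pos: [0.421, 0.285, 0.2237]
tool_rot: [0.733, -0.681, -0.0, 0.002]
ft_force: [0.2, 0.1, -0.2]
grip_width: 0.0254
grasp_force: 0.0
```

Call:
send_rows:
  steps: "-1 0 0 0 0 0 0;-1 0 0 -0.04 0 0 0;-1 0 0 -0.04 0 0 0;-1 0 0 -0.02 0 0 0;-1 0 0 0 0 0 0"

```text
clock: 15.95
eef_pos: [0.4186, 0.28, 0.1208]
tool_rot: [0.731, -0.683, -0.001, 0.006]
ft_force: [-0.2, -0.5, 0.7]
grip_width: 0.0002
grasp_force: 0.0
```

```bash
python3 - <<'E'
from h import *
np.set_printoptions(precision=4,suppress=True)
f,P,ok,T,K=cloud("wrist"); o=get_obs(); e=o["eef_pos"]; Rt=R.from_quat(o["tool_rot"]).as_matrix(); print(e,o["grip_width"])
V=f.max(-1); m=ok&(V<70)&(abs(P[...,2]-.0735)<.004)&(abs(P[...,0]-.424)<.04)&(abs(P[...,1]-.247)<.02)
if m.sum()>10: print("handle",P[m].min(0),P[m].max(0),np.median(P[m],0))
Q=(P-e)@Rt; k=ok&(Q[...,2]>-.03)&(Q[...,2]<.005)&(abs(Q[...,0])<.03)&(abs(Q[...,1])<.03); print("tips",Q[k].min(0),Q[k].max(0))
m=ok&(P[...,1]>e[1]-.06)&(P[...,1]<e[1]+.12)&(P[...,2]>.02)&(P[...,2]<.05)&(P[...,0]<.48); print(m.sum(),P[m].min(0) if m.any() else "")
E
```

```text
[0.4204 0.2814 0.1237] -0.00010950731333693163
handle [0.396  0.2432 0.0695] [0.4507 0.2558 0.0757] [0.4231 0.2501 0.0733]
tips [ 0.0065 -0.0104 -0.03  ] [0.0125 0.017  0.    ]
2670 [0.3843 0.2214 0.02  ]
```

Call:
send_rows:
  steps: "-1 0 0.003 -0.03 0 0 0;-1 0 0 -0.03 0 0 0;-1 0 0 -0.017 0 0 0;-1 0 0 0 0 0 0;-1 0 0 0 0 0 0"

```text
clock: 16.42
eef_pos: [0.4231, 0.2871, 0.0504]
tool_rot: [0.731, -0.682, 0.0, -0.0]
ft_force: [-0.6, 0.7, 0.8]
grip_width: -0.0001
grasp_force: 0.0
```

Call:
send_rows:
  steps: "-1 0.0007 -0.01 0 0 0 0;-1 0.0007 -0.01 0 0 0 0;-1 0.0007 -0.01 0 0 0 0;-1 0.0007 -0.01 0 0 0 0;-1 0.0007 -0.01 0 0 0 0"

```text
clock: 16.83
eef_pos: [0.427, 0.2368, 0.0506]
tool_rot: [0.731, -0.682, 0.0, -0.002]
ft_force: [1.0, 1.9, 1.5]
grip_width: -0.0003
grasp_force: 0.9
```

Call:
send_rows:
  steps: "-1 0.0007 -0.01 0 0 0 0;-1 0.0007 -0.01 0 0 0 0;-1 0.0007 -0.01 0 0 0 0;-1 0.0007 -0.01 0 0 0 0;-1 0.0007 -0.01 0 0 0 0"

```text
clock: 17.25
eef_pos: [0.4294, 0.1864, 0.0493]
tool_rot: [0.732, -0.682, -0.0, 0.0]
ft_force: [-0.0, 2.6, 1.2]
grip_width: -0.0004
grasp_force: 0.9
```

Call:
send_rows:
  steps: "-1 0.0003 -0.005 0 0 0 0;-1 0.0003 -0.005 0 0 0 0;-1 0.0003 -0.005 0 0 0 0;-1 0 -0.002 0 0 0 0;-1 0 0 0 0 0 0"

```text
clock: 17.67
eef_pos: [0.4299, 0.1696, 0.049]
tool_rot: [0.731, -0.682, 0.0, 0.001]
ft_force: [0.2, 0.2, 0.2]
grip_width: -0.0002
grasp_force: 0.0
```

Call:
send_rows:
  steps: "-1 0.0003 -0.004 0 0 0 0;-1 0.0003 -0.004 0 0 0 0;-1 0 -0.003 0 0 0 0;-1 0 0 0 0 0 0;-1 0 0 0 0 0 0"

```text
clock: 18.08
eef_pos: [0.4309, 0.1589, 0.0493]
tool_rot: [0.731, -0.682, 0.0, 0.0]
ft_force: [-0.6, -0.5, -0.1]
grip_width: 0.0001
grasp_force: 0.0
```

Call:
send_rows:
  steps: "-1 0.0001 -0.002 0 0 0 0;-1 0.0001 -0.002 0 0 0 0;-1 0.0001 -0.002 0 0 0 0;-1 0.0001 -0.002 0 0 0 0;-1 0 0 0 0 0 0"

```text
clock: 18.5
eef_pos: [0.431, 0.1576, 0.0496]
tool_rot: [0.733, -0.68, -0.006, -0.005]
ft_force: [-3.7, 19.8, -3.9]
grip_width: -0.0002
grasp_force: 9.7
```

Call:
send_rows:
  steps: "-1 0.0001 -0.002 0 0 0 0;-1 0.0001 -0.002 0 0 0 0;-1 0 -0.001 0 0 0 0;-1 0 0 0 0 0 0;-1 0 0 0 0 0 0"

```text
clock: 18.92
eef_pos: [0.431, 0.1576, 0.0497]
tool_rot: [0.734, -0.679, -0.009, -0.008]
ft_force: [-5.4, 33.8, -6.1]
grip_width: -0.0002
grasp_force: 16.7
```

The shuttle hits a hard stop after about 110 mm of travel. I back off, rise, and check.

Call:
send_rows:
  steps: "-1 0 0.02 0 0 0 0;-1 0 0.02 0.01 0 0 0;-1 0 0 0.04 0 0 0;-1 0 0 0.04 0 0 0;-1 0 0 0.04 0 0 0"

```text
clock: 19.33
eef_pos: [0.4306, 0.1863, 0.1803]
tool_rot: [0.732, -0.681, -0.0, 0.001]
ft_force: [1.2, 1.0, -0.9]
grip_width: 0.0002
grasp_force: 0.0
```

Call:
send_rows:
  steps: "1 0 -0.02 0.04 0 0 0;1 0.001 -0.03 0.02 0 0 0;1 0.001 -0.03 0 0 0 0;1 0 0 0 0 0 0;1 0 0 0 0 0 0"

```text
clock: 19.75
eef_pos: [0.4336, 0.1065, 0.2371]
tool_rot: [0.731, -0.683, 0.0, -0.0]
ft_force: [-0.8, 0.0, -0.1]
grip_width: 0.0611
grasp_force: 0.0
```

```bash
python3 - <<'E'
from h import *
np.set_printoptions(precision=4,suppress=True)
f,P,ok,T,K=cloud("wrist"); o=get_obs(); q=o["tool_rot"]; print(o["eef_pos"],"psi",2*np.arctan2(q[1],q[0])%(2*np.pi))
hsv=cv2.cvtColor(f,cv2.COLOR_RGB2HSV); H,S,V=[hsv[...,i].astype(int) for i in range(3)]
red=((H<8)|(H>172))&(S>150)&(V>60)
for n,m,h in(("bar",red&(P[...,2]>.112),.121),("handle",(V<60)&(abs(P[...,2]-.0725)<.005)&(abs(P[...,1]-.14)<.04)&(abs(P[...,0]-.425)<.05),.0745)):
    if m.sum()<20: print(n,m.sum()); continue
    c=max(cv2.findContours(m.astype(np.uint8),0,1)[0],key=cv2.contourArea)
    w=ray(T,K,c[:,0],h)[:,:2].astype(np.float32); print(n,cv2.minAreaRect(w))
E
```

```text
[0.4333 0.1072 0.2364] psi 4.781261778674985
bar ((0.4378112554550171, 0.043564166873693466), (0.01323927566409111, 0.05626489967107773), 4.236674785614014)
handle ((0.43080028891563416, 0.14007410407066345), (0.05324695259332657, 0.010443531908094883), 3.9222795963287354)
```

The shuttle is home: its handle is now at y = 0.140, about 108 mm in. Now I turn the isolator back on.

Call:
send_rows:
  steps: "1 0.0028 -0.032 0 0 0 0.005;1 0.0029 -0.032 0 0 0 0;1 0 0 -0.03 0 0 0;1 0 0 -0.03 0 0 0;1 0 0 -0.03 0 0 0"

```text
clock: 20.22
eef_pos: [0.4393, 0.044, 0.1452]
tool_rot: [0.733, -0.68, 0.0, -0.0]
ft_force: [0.1, 0.1, -0.9]
grip_width: 0.0855
grasp_force: 0.0
```

Call:
send_rows:
  steps: "1 0 0 -0.03 0 0 0;1 0 0 -0.018 0 0 0;1 0 0 0 0 0 0;-1 0 0 0 0 0 0;-1 0 0 0 0 0 0"

```text
clock: 20.63
eef_pos: [0.44, 0.0444, 0.0993]
tool_rot: [0.734, -0.68, 0.0, -0.0]
ft_force: [-0.2, -0.2, 0.0]
grip_width: 0.064
grasp_force: 0.0
```

Call:
send_rows:
  steps: "-1 0 0 0 0 0 0;-1 0 0 0 0 0 0;-1 0 0 0 0 0 0;-1 0 0 0 0 0 0;-1 0 0 0 0 0 0"

```text
clock: 21.05
eef_pos: [0.4391, 0.0438, 0.0997]
tool_rot: [0.733, -0.68, 0.0, -0.0]
ft_force: [-3.8, 0.4, 7.0]
grip_width: 0.0126
grasp_force: 59.5
```

Call:
send_rows:
  steps: "-1 0 0 0 0 0 -0.08;-1 0 0 0 0 0 -0.112;-1 0 0 0 0 0 -0.112;-1 0 0 0 0 0 -0.112;-1 0 0 0 0 0 -0.112"

```text
clock: 21.47
eef_pos: [0.4394, 0.0437, 0.0997]
tool_rot: [-0.528, 0.849, -0.0, 0.001]
ft_force: [-2.2, -0.5, 5.6]
grip_width: 0.0126
grasp_force: 59.4
```

Call:
send_rows:
  steps: "-1 0 0 0 0 0 -0.112;-1 0 0 0 0 0 -0.112;-1 0 0 0 0 0 -0.112;-1 0 0 0 0 0 -0.112;-1 0 0 0 0 0 -0.112"

```text
clock: 21.88
eef_pos: [0.4395, 0.0436, 0.0997]
tool_rot: [-0.273, 0.962, -0.0, 0.001]
ft_force: [-2.6, -0.8, 5.0]
grip_width: 0.0128
grasp_force: 59.4
```

Call:
send_rows:
  steps: "-1 0 0 0 0 0 -0.112;-1 0 0 0 0 0 -0.112;-1 0 0 0 0 0 -0.112;-1 0 0 0 0 0 -0.112;-1 0 0 0 0 0 -0.04"

```text
clock: 22.3
eef_pos: [0.4396, 0.0434, 0.0997]
tool_rot: [-0.033, 0.999, -0.0, 0.001]
ft_force: [-2.3, -1.8, 5.0]
grip_width: 0.0128
grasp_force: 59.4
```

Call:
send_rows:
  steps: "-1 0 0 0 0 0 0;1 0 0 0 0 0 0;1 0 0 0 0 0 0;1 0 0 0 0 0 0;1 0 0 0 0 0 0"

```text
clock: 22.72
eef_pos: [0.4393, 0.0438, 0.0986]
tool_rot: [-0.035, 0.999, 0.0, 0.0]
ft_force: [-0.1, 0.9, -1.4]
grip_width: 0.0607
grasp_force: 0.0
```

Call:
send_rows:
  steps: "1 0 0 0.03 0 0 0;1 0 0 0.04 0 0 0;1 0 0 0.04 0 0 0;1 0 0 0.04 0 0 0;1 0 0 0 0 0 0"

```text
clock: 23.13
eef_pos: [0.4434, 0.0442, 0.2566]
tool_rot: [-0.035, 0.999, 0.0, 0.007]
ft_force: [1.6, -0.6, 0.3]
grip_width: 0.085
grasp_force: 0.0
```

```bash
python3 - <<'E'
from h import *
f,P,ok,T,K=cloud("wrist"); o=get_obs(); print(o["eef_pos"],o["clock"],o["ft_force"])
hsv=cv2.cvtColor(f,cv2.COLOR_RGB2HSV); H,S,V=[hsv[...,i].astype(int) for i in range(3)]
red=((H<8)|(H>172))&(S>150)&(V>60)
for n,m,h in(("bar",red&(P[...,2]>.112),.121),("handle",(V<60)&(abs(P[...,2]-.0725)<.005)&(abs(P[...,1]-.14)<.04)&(abs(P[...,0]-.425)<.05),.0745)):
    if m.sum()<20: print(n,m.sum()); continue
    c=max(cv2.findContours(m.astype(np.uint8),0,1)[0],key=cv2.contourArea)
    w=ray(T,K,c[:,0],h)[:,:2].astype(np.float32); print(n,cv2.minAreaRect(w))
m=(abs(P[...,2]-.12)<.005)&(V>180)&(S<60); print("pointer",P[m].mean(0),m.sum())
E
```

```text
[0.44218472 0.04405542 0.25314111] 23.1833 [-0.53109906 -0.16606609 -0.36999188]
bar ((0.43641918897628784, 0.043908774852752686), (0.05798668786883354, 0.013422896154224873), 4.426643371582031)
handle ((0.4300229847431183, 0.1402927041053772), (0.05524749308824539, 0.010497591458261013), 4.584028720855713)
pointer [0.45340299 0.04486524 0.12111132] 132
```

Call:
send_rows:
  steps: "1 0 0 0.01 0 0 0;1 0 0 0 0 0 0;1 0 0 0 0 0 0;1 0 0 0 0 0 0;1 0 0 0 0 0 0"

```text
clock: 23.6
eef_pos: [0.4386, 0.0437, 0.2573]
tool_rot: [-0.035, 0.999, -0.0, -0.001]
ft_force: [-0.4, 0.1, -0.4]
grip_width: 0.0856
grasp_force: 0.0
```

```bash
python3 -c "
from workcell import *
print(job_done())"
```

```text
the job is handed in; nothing more can be done
None
```

The job is handed in at about 24 s of robot time: isolator turned off, card seated flat at the key block, shuttle pushed to its hard stop, then isolator turned back on; the hand-in call gave no verdict.

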